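Pop the round sample port and acknowledge it

TASK

Press the front edge of the round sample-port hatch down once with the fingertips so that its push-push latch lets go, draw back, and watch for a good second that it pops up and stays open by itself, untouched. Then press the button on the same analyser fully down to acknowledge the open port, and let it go. Do not push the hatch back down, and leave the analyser with the square hatch and all the loose things on the bench alone: nothing is to be picked up.

Things in the scene. Friction and masses are not known exactly. Their poses are not given: they have to be found in the camera images.
- round_unit: White bench analyser, fixed, 220 mm deep (x), 170 mm wide (y), flat deck 90 mm up. Origin: centre of its underside; own +x to its rear (hinge side), away from the robot, +z up. On either side of the other unit, which differs only in its hatch. In mid deck a grey round hatch 76 mm across, 8 mm thick, hinged at its rear; display in front right; a round button in front left (x -72, y 52 mm).
- square_unit: White bench analyser, fixed, 220 mm deep (x), 170 mm wide (y), flat deck 90 mm up. Origin: centre of its underside; own +x to its rear (hinge side), away from the robot, +z up. On either side of the other unit, which differs only in its hatch. In mid deck a grey square hatch 76 mm wide, 8 mm thick, hinged at its rear; display in front right; a round button in front left (x -72, y 52 mm).
- round_hatch (a joint): Round hatch, rad: 0 latched, positive as the front edge rises (stop at 1.15), negative when pressed in (solid stop at -0.105). Pressing the press point with about 4 N, down 7 mm to the stop, frees the latch; as the finger draws back a spring lifts the hatch fully open in about 1.5 s and keeps it there, its front edge swinging up and to the rear. Pushed all the way down again it would latch.
- square_hatch (a joint): Square hatch, rad: 0 latched, positive as the front edge rises (stop at 1.15), negative when pressed in (solid stop at -0.105). It has the same latch.
- round_press (a point): Point on the top face of the round hatch, in the middle, 12 mm in from its front (free) edge and 66 mm from the hinge: the place to press, straight down. It moves and turns with the hatch; own z is normal to the top face, own x points to the hinge. Shut, it is 106 mm above the bench, 16 mm above the deck.
- square_press (a point): Point on the top face of the square hatch, in the middle, 12 mm in from its front (free) edge and 66 mm from the hinge: the place to press, straight down. It moves and turns with the hatch; own z is normal to the top face, own x points to the hinge. Shut, it is 106 mm above the bench, 16 mm above the deck.
- round_hinge (a point): Middle of the hinge axis of the round hatch, fixed on its unit, 102 mm above the bench; axes as those of the unit. Fully open, the hatch's free edge is about 72 mm above and 32 mm in front of it.
- round_ack_top (a point): Centre of the top of the acknowledge button of the unit with the round hatch: grey, 26 mm diameter, in a black collar of 42 mm diameter; top 108 mm above the bench, 18 mm above the deck (collar 12 mm). Pressed straight down, 6 mm travel, 1.5 N to begin, 5 N fully down.
- square_ack_top (a point): The like button on the unit with the square hatch; not to be pressed.
- round_ack (a joint): Travel of the round unit's button, m: 0 up, 0.006 fully down; springs back.
- square_ack (a joint): Travel of the square unit's button, m: 0 up, 0.006 fully down; springs back.
- tub: Small white open plastic tub, 28 mm diameter, 22 mm high, standing on the deck of the unit with the round hatch, beside the hatch. Origin: centre of its underside, z up.
- weight: Small brass knobbed weight, 20 mm diameter, 24 mm high, on the deck of the unit with the square hatch, beside the hatch. Origin: centre of its underside.
- vial: Glass vial with white cap, 24 mm diameter, 55 mm high, between the two units. Origin: centre of its underside.
- reagent_jar: Amber jar with black cap, 72 mm diameter, 100 mm high, at the outer left. Origin: centre of its underside.
- flask: Steel vacuum flask, 86 mm diameter, 149 mm high, at the outer right. Origin: centre of its underside.
- crucible: White open ceramic crucible, 36 mm diameter, 32 mm high, between the two units, behind the vial. Origin: centre of its underside.
- small_jar: Small glass jar with white cap, 44 mm diameter, 60 mm high, in the middle, behind the crucible. Origin: centre of its underside.

How it is judged:
By the outcome, as a careful person would: the job done as asked, in the order asked, and still so for the second after the job is handed in, with the robot touching nothing.
It also fails if it takes over 42 s, if anything falls off the work surface, if the arm or the gripper's body presses on something with over 40 N, if the wrist force passes 120 N, or if a joint passes its speed limit or range.

ROBOT

A 7-joint arm with a two-finger parallel gripper is mounted at the origin on the work surface. World frame = base frame: x ahead of the robot, y to its left, z up, the work surface at z = 0. Lengths are in m, angles in rad, forces in N, time in s.
With the tool pointing down it reaches from about 0.4 to 0.875 m from the base axis. Payload 19.3 kg.
Tool frame: the origin (TCP) lies on the centre line of the jaws, within the pads' length; the fingertips stand 11 mm ahead of it and the grasp point (between the pads) lies 8 mm behind it; y points along the fingers, x is the direction in which the jaws open and shut, and the axes are right-handed (so a half turn about y gives the same grasp; the last joint's range is limited). The gripper opens to 85 mm and grips with 20 to 120 N. Pads are 22 mm wide; open, the fingers measure 114 mm over their backs; the gripper's body (76 mm by 85 mm) begins 54 mm behind the grasp point. The pads swing forward as they close: fully open they stand 13 mm farther back than shut.
Start: joints at [-1.273, 0.521, -0.036, 1.599, 0.021, 1.021, -0.113], TCP at [0.225, 0.583, 0.242] pointing down, gripper open.
Joint ranges: [-2.91, 2.91], [-0.3, 2.13], [-1.5, 1.42], [0.17, 2.43], [-1.26, 4.41], [0.16, 1.93], [-2.52, 2.52]. Speed limits (rad/s): [1.89, 1.89, 2.39, 2.39, 3.01, 3.01, 3.01].

INTERFACE

Orientations are given as [roll, pitch, yaw] about the fixed x, y, z axes, in that order (R = Rz(yaw) Ry(pitch) Rx(roll)).
In Python, from workcell import monitor, cams, bot gives the robot as it stands.
- The arm moves only by the tool send_rows, never from a script. Its argument "series" is text: rows parted by semicolons, each of 7 numbers parted by spaces: the turn, a rotation vector about the tool's x, y, z in rad, then the shift along the tool's x, y, z in mm, then the opening, from 0 (shut) to 1 (fully open). In form: ax ay az tx ty tz claw; .... A call has 1 to 20 rows; each row is the pose to reach, as a shift and turn from the pose commanded when the call began, along the tool's axes at that moment; what a row does not reach only later rows make up. A row lasts 1/12 s, in which the tool goes at most 41.7 mm and 7.16 degrees, less where a joint would pass 70% of its speed; a pose out of reach is approached as far as the arm can. A call with a gripper value outside its range is refused whole. The fingers move at their own pace and stop on an object; "force" is the grip in N (left out, the last holds). Time passes only in rows, so rows that repeat a pose let the fingers close. It gives the time, the measured TCP pose, the force and the opening at its end, in the units of the state.
- monitor.observe(): the state, without advancing time (a new reading comes with each control period).
- cams.grab_frame(name): name is "scene" or "top" or "wrist"; returns the picture (384x512x3 uint8, red, green, blue); there is no depth.
- cams.get_calibration(name): a dict with "mtx" (3x3 intrinsics, pixels), "origin" and "attitude" of the camera in the world. Camera axes: x right, y down, z forward; pixel columns grow to the right and rows downward; lengths in m; the calibration is good to about 2 mm. A picture is of the moment at which its call begins: read the wrist's pose just before it. get_calibration takes no time and is no camera call; for the wrist camera it gives the pose at the moment of the call.
- bot.job_done(): hands the job in, once; it reports no verdict.
The state is a dict: "clock": time; "qpos": joint angles; "qd": joint speeds; "joint_efforts": joint torques, N m; "position": TCP position; "tool_rot": TCP orientation; "force": force on the tool from outside, world axes, zero at the start; "moment": the same for the moment, N m; "grip_width": finger opening in m.
Only numpy, scipy, OpenCV 4.12 (cv2) and the standard library are available. Lean on these libraries where they do the work, as an engineer would, in place of code of your own. Each camera call takes 0.05 s, during which the arm holds its last target.

## Working session

There is one attempt and no reset: what is moved stays moved. The work goes in short steps, Python scripts to look and compute and a tool call to move; the robot and the scene stay as the last step left them, time stands still between calls to the robot, and variables do not carry over. Pictures are saved under pics/ and viewed, and the job is handed in when it is done.

Besides the shell and the picture viewer there is one more tool, called after "Call:" as name(argument=value, ...), one argument or row to a line, values as JSON. send_rows: Moves the arm, as the interface text tells. Its arguments: {"type":"object","properties":{"series":{"type":"string"},"force":{"type":"number"}},"required":["series"]}

```bash
ls; mkdir -p pics
python3 - <<'E'
from workcell import monitor, cams, bot
import cv2
s=monitor.observe()
print({k:s[k] for k in ('clock','position','tool_rot','force','grip_width')})
for n in ('scene','top'):
    im=cams.grab_frame(n); cv2.imwrite(f'pics/{n}0.png',im[:,:,::-1]); print(n,cams.get_calibration(n))
E
```

```text
pics
{'clock': 0.0, 'position': array([0.22462775, 0.58286289, 0.24171498]), 'tool_rot': array([-1.57086658e+00,  1.19870831e-03,  1.20296281e+00]), 'force': array([ 0.25644346, -0.96719843, -0.75612096]), 'grip_width': 0.0854053016477203}
scene {'mtx': array([[387.29085687,   0.        , 256.54407616],
       [  0.        , 387.29085687, 187.50188967],
       [  0.        ,   0.        ,   1.        ]]), 'origin': array([0.98697398, 0.43612476, 0.97606227]), 'attitude': array([-2.54791472, -0.00738026,  2.38754615])}
top {'mtx': array([[378.63017158,   0.        , 261.77296114],
       [  0.        , 378.63017158, 188.25199038],
       [  0.        ,   0.        ,   1.        ]]), 'origin': array([0.48510612, 0.01514037, 1.41109572]), 'attitude': array([-3.08290083, -0.00786222, -1.55927993])}
```

View pics/scene0.png

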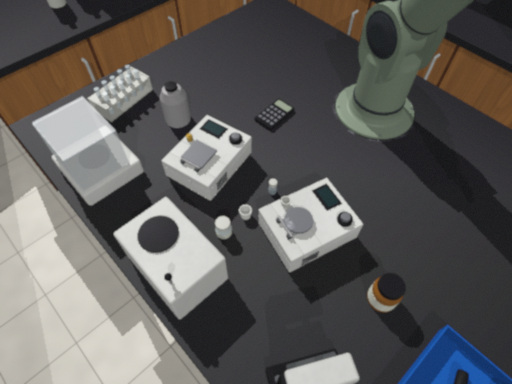

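View pics/top0.png

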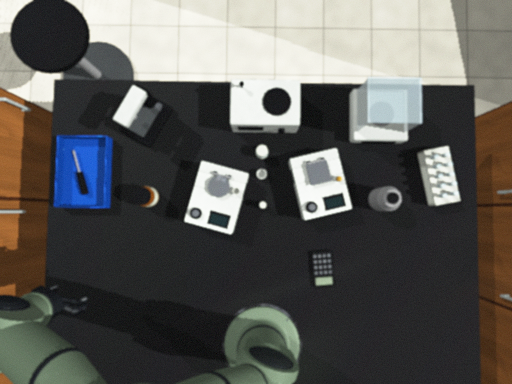

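The scene view shows the round unit near (310,222) and the square unit near (207,155). In the top view, the round unit is on the left near (218,197). I'll zoom in to measure.

Run:
```python
import cv2
a=cv2.imread('pics/top0.png')[150:245,170:280]; cv2.imwrite('pics/topz.png',cv2.resize(a,None,fx=6,fy=6,interpolation=cv2.INTER_CUBIC))
a=cv2.imread('pics/scene0.png')[170:280,245:375]; cv2.imwrite('pics/scenez.png',cv2.resize(a,None,fx=5,fy=5,interpolation=cv2.INTER_CUBIC))
```

```text
(no output)
```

View pics/topz.png

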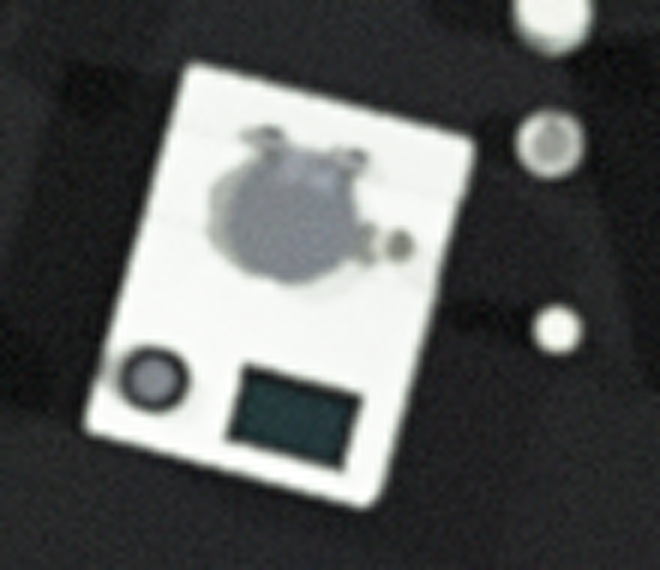

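View pics/scenez.png

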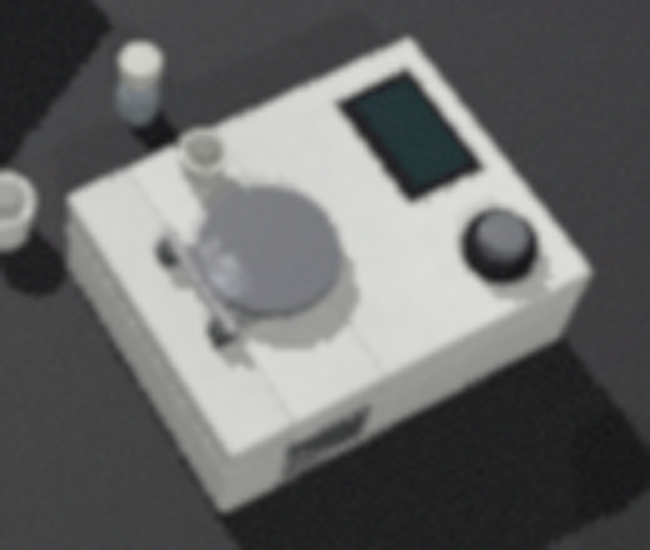

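```bash
cat > h.py <<'E'
import numpy as np, cv2
from scipy.spatial.transform import Rotation as R
from workcell import monitor, cams, bot
def rayz(name,px,z):
    c=cams.get_calibration(name); Rm=R.from_euler('xyz',c['attitude']).as_matrix()
    p=np.atleast_2d(px).astype(float); d=np.c_[p,np.ones(len(p))]@np.linalg.inv(c['mtx']).T@Rm.T
    o=c['origin']; return o+d*((z-o[2])/d[:,2])[:,None]
def proj(name,P):
    c=cams.get_calibration(name); Rm=R.from_euler('xyz',c['attitude']).as_matrix()
    q=(np.atleast_2d(P)-c['origin'])@Rm@c['mtx'].T; return q[:,:2]/q[:,2:]
E
python3 - <<'E'
from h import *
np.set_printoptions(precision=4,suppress=True)
im=cv2.imread('pics/top0.png'); g=im.min(axis=2)
m=(g>140).astype(np.uint8); m[:150]=0;m[245:]=0;m[:,:170]=0;m[:,258:]=0
cs,_=cv2.findContours(m,cv2.RETR_EXTERNAL,cv2.CHAIN_APPROX_NONE); c=max(cs,key=cv2.contourArea)
W=rayz('top',c[:,0,:],.09)
r=cv2.minAreaRect((W[:,:2]*1000).astype(np.float32)); print('deck top',r)
# zoom->px: px=zx/6+170-0.417
def T(x,y): return [(x+.5)/6-.5+170,(y+.5)/6-.5+150]
def S(x,y): return [(x+.5)/5-.5+245,(y+.5)/5-.5+170]
co=rayz('top',[T(188,62),T(476,140),T(375,508),T(84,432)],.09); print(co,'ctr',co.mean(0), [np.linalg.norm(co[i]-co[(i+1)%4]) for i in range(4)])
print('button top',rayz('top',[T(154,378)],.108), 'scene',rayz('scene',[S(505,236)],.108))
print('hatch top',rayz('top',[T(287,215)],.106), 'scene',rayz('scene',[S(270,250)],.106))
so=rayz('scene',[S(68,198),S(408,38),S(592,272),S(232,456)],.09);print('scene deck',so,so.mean(0),[np.linalg.norm(so[i]-so[(i+1)%4]) for i in range(4)])
for o in (co,so):
    v=(o[0]-o[3])+(o[1]-o[2]) if o is co else (o[0]-o[1])+(o[3]-o[2]); print('yaw',np.arctan2(v[1],v[0]))
E
```

```text
deck top ((530.52392578125, 163.61264038085938), (176.08316040039062, 223.23226928710938), 75.30615997314453)
[[0.6598 0.2202 0.09  ]
 [0.6161 0.0513 0.09  ]
 [0.4018 0.1068 0.09  ]
 [0.4437 0.2758 0.09  ]] ctr [0.5304 0.1635 0.09  ] [np.float64(0.1744273652264223), np.float64(0.22136581117500928), np.float64(0.17408445867142425), np.float64(0.22315269889724143)]
button top [[0.4755 0.233  0.108 ]] scene [[0.4755 0.2362 0.108 ]]
hatch top [[0.5699 0.159  0.106 ]] scene [[0.5693 0.1586 0.106 ]]
scene deck [[0.6172 0.0584 0.09  ]
 [0.4052 0.1127 0.09  ]
 [0.4484 0.2767 0.09  ]
 [0.6593 0.22   0.09  ]] [0.5325 0.167  0.09  ] [np.float64(0.21884699885947773), np.float64(0.1696100665062567), np.float64(0.21834736333506982), np.float64(0.16697422006369778)]
yaw -0.2525380517641361
yaw -0.2566886966873847
```

Both views agree. The round unit's deck centre is at about (0.531, 0.165) with yaw -0.255, its measured size is close to 220×170 mm, and the button is at about (0.475, 0.234). From these the press point is about (0.544, 0.164). I'll move above it with the gripper shut.

Call:
send_rows(
  series="0 0 0 -6 0 -9 0; 0 0 0 -17 2 -27 0; 0 0 0 -33 4 -54 0; 0 0 0 -50 6 -81 0; 0 0 0 -66 9 -108 0; 0 0 0 -83 11 -135 0; 0 0 0 -99 13 -162 0; 0 0 0 -116 15 -189 0; 0 0 0 -132 17 -216 0; 0 0 0 -149 19 -242 0; 0 0 0 -166 21 -269 0; 0 0 0 -182 23 -296 0; 0 0 0 -199 25 -323 0; 0 0 0 -215 27 -350 0; 0 0 0 -232 29 -377 0; 0 0 0 -246 31 -400 0; 0 0 0 -259 33 -422 0; 0 0 0 -270 35 -440 0; 0 0 0 -276 37 -449 0; 0 0 0 -276 37 -449 0",
)

```text
clock: 1.77
position: [0.5452, 0.1613, 0.2048]
tool_rot: [-1.571, 0.001, 1.2]
force: [-0.1, 0.5, 0.4]
grip_width: 0.0
```

Run:
```python
from h import *
np.set_printoptions(precision=4,suppress=True)
s=monitor.observe(); c=cams.get_calibration('wrist'); im=cams.grab_frame('wrist'); cv2.imwrite('pics/w1.png',im[:,:,::-1])
print(s['position'],s['tool_rot'],s['force'],s['clock']); print(c)
im=cams.grab_frame('scene'); cv2.imwrite('pics/s1.png',im[:,:,::-1])
print('pred press px wrist',proj('wrist',[[.5444,.1638,.106],[.475,.2335,.108]]))
```

```text
[0.5452 0.1613 0.2048] [-1.5709  0.0012  1.1995] [-0.0611  0.5041  0.4138] 1.7667
{'mtx': array([[292.3891,   0.    , 252.7657],
       [  0.    , 292.3891, 195.3509],
       [  0.    ,   0.    ,   1.    ]]), 'origin': array([0.4767, 0.1881, 0.3347]), 'attitude': array([2.8495, 0.0005, 1.1993])}
pred press px wrist [[252.243  201.6665]
 [307.1529  85.1495]]
```

View pics/w1.png

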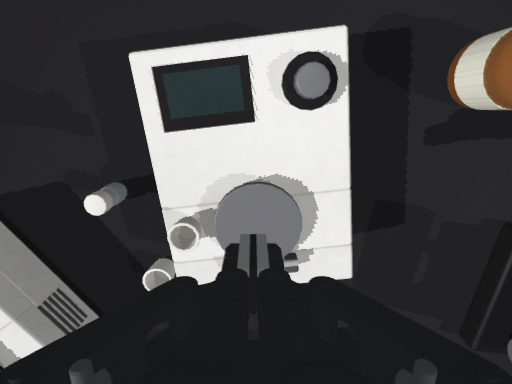

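View pics/s1.png

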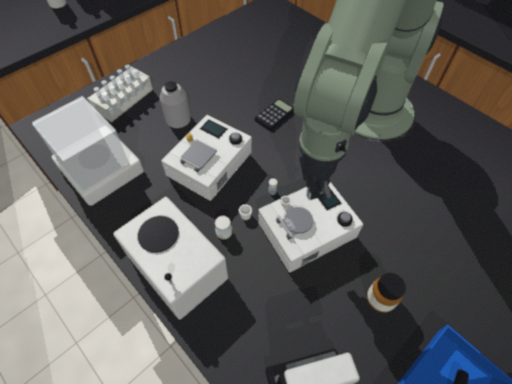

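The wrist view shows the round hatch centred near (258,224) with its front rim at row 182, and the button at (312,80). I'll refine both points from this view.

Run:
```python
from h import *
np.set_printoptions(precision=4,suppress=True)
im=cv2.imread('pics/w1.png')
print(im[200,258],im[80,312],im[195,300],im[120,300])
ii=im.astype(int); d=ii[:,:,0]-ii[:,:,2]
g=im.max(2)
m=((g>60)&(g<150)&(d>4)).astype(np.uint8)
cv2.imwrite('pics/m1.png',m*255)
u=lambda p:(R.from_euler('z',.255).as_matrix()[:2,:2]@(p[:2]-[.5315,.165]))
# rim: from candidate centre outward, upper rays
def rim(c0,rmin,rmax,angs,z):
    pts=[]
    for a in angs:
        rr=np.arange(rmin,rmax,.5); xs=c0[0]+rr*np.cos(a); ys=c0[1]+rr*np.sin(a)
        v=cv2.remap(g.astype(np.float32),xs.astype(np.float32)[None],ys.astype(np.float32)[None],cv2.INTER_LINEAR)[0]
        gr=np.abs(np.diff(v,n=1)); k=np.argmax(gr>8) if (gr>8).any() else None
        if k is not None: pts.append([xs[k]+.25*np.cos(a),ys[k]+.25*np.sin(a)])
    P=rayz('wrist',pts,z)[:,:2]
    A=np.c_[2*P,np.ones(len(P))]
    for _ in range(4):
        s=np.linalg.lstsq(A,(P**2).sum(1),rcond=None)[0]; r=np.sqrt(s[2]+s[0]**2+s[1]**2)
        e=abs(np.linalg.norm(P-s[:2],axis=1)-r); k=e<max(.0012,2*np.median(e)); P=P[k];A=A[k]
    return s[:2],r,len(P),e.max()
h=rim((258,224),30,55,np.radians(np.r_[185:355:5]),.106)
b=rim((312,80),12,26,np.radians(np.r_[0:360:10]),.108)
print('hatch',h,u(h[0])); print('button',b,u(b[0]))
x=np.array([np.cos(-.255),np.sin(-.255)])
p=h[0]-.026*x; print('press',p)
s=monitor.observe(); Rm=R.from_euler('xyz',s['tool_rot']).as_matrix()
for n,t in (('press',[*p,.12]),('btn',[*b[0],.12])): print(n,'tool mm',(np.array(t)-s['position'])@Rm*1000)
print('unit -x in tool',np.r_[-x,0]@Rm)
```

```text
[122 118 117] [127 122 120] [147 150 150] [237 240 241]
hatch (array([0.567 , 0.1595]), np.float64(0.03761445253063766), 34, np.float64(0.0007222100191339176)) [0.0357 0.0037]
button (array([0.4729, 0.2381]), np.float64(0.011857816105996795), 36, np.float64(0.0004533000982478337)) [-0.0751  0.0559]
press [0.5418 0.1661]
press tool mm [ 0.8172 85.1272  2.4917]
btn tool mm [43.1949 85.1857 92.6277]
unit -x in tool [-0.1128  0.0007  0.9936]
```

View pics/m1.png

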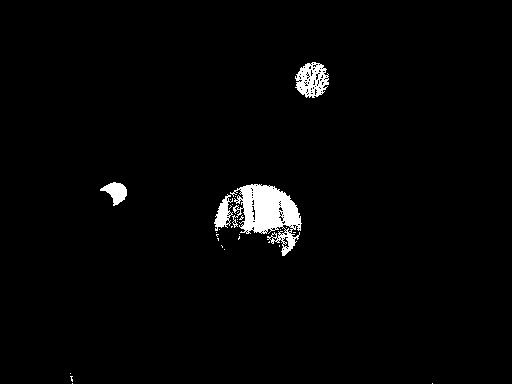

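The hatch radius comes out at 37.6 mm against 38 mm given, and the press point at about (0.543, 0.1655). I'll go down to just above it.

Call:
send_rows(
  series="0 0 0 1 5 1 0; 0 0 0 1 15 1 0; 0 0 0 1 28 1 0; 0 0 0 1 42 1 0; 0 0 0 1 56 1 0; 0 0 0 1 67 1 0; 0 0 0 1 74 1 0; 0 0 0 1 78 1 0; 0 0 0 1 81 1 0; 0 0 0 1 81 1 0; 0 0 0 1 81 1 0",
)

```text
clock: 2.78
position: [0.5441, 0.1656, 0.1246]
tool_rot: [-1.571, -0.0, 1.203]
force: [-0.0, 0.2, 0.2]
grip_width: -0.0002
```

Run:
```python
from h import *
s=monitor.observe();print(s['position'],s['force'],s['clock'])
im=cams.grab_frame('wrist'); cv2.imwrite('pics/w2.png',im[:,:,::-1])
im=cams.grab_frame('scene')[160:290,240:380]; cv2.imwrite('pics/s2.png',cv2.resize(im[:,:,::-1],None,fx=4,fy=4,interpolation=cv2.INTER_CUBIC))
```

```text
[0.54406406 0.16558952 0.12463358] [-0.00891388  0.20297009  0.19502806] 2.7833
```

View pics/w2.png

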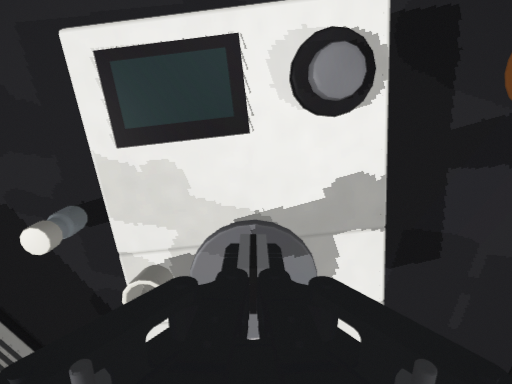

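View pics/s2.png

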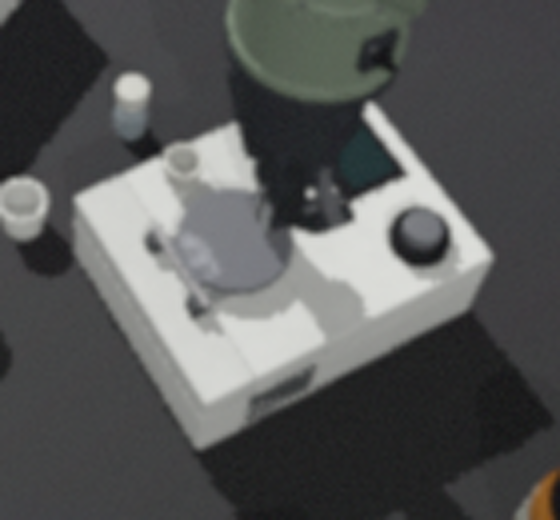

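The tips are about 7 mm above the hatch and just inside its front rim. I'll lower slowly and watch the force.

Call:
send_rows(
  series="0 0 0 0 2 0 0; 0 0 0 0 4 0 0; 0 0 0 0 6 0 0; 0 0 0 0 7 0 0; 0 0 0 0 8 0 0; 0 0 0 0 9 0 0; 0 0 0 0 9 0 0",
)

```text
clock: 3.47
position: [0.5438, 0.1655, 0.1152]
tool_rot: [-1.571, 0.0, 1.203]
force: [-2.0, 1.3, 2.7]
grip_width: -0.0
```

Call:
send_rows(
  series="0 0 0 0 1 0 0; 0 0 0 0 2 0 0; 0 0 0 0 3 0 0; 0 0 0 0 4 0 0; 0 0 0 0 5 0 0; 0 0 0 0 5 0 0",
)

```text
clock: 3.97
position: [0.5439, 0.1656, 0.1106]
tool_rot: [-1.571, -0.0, 1.203]
force: [-4.8, 0.0, 12.8]
grip_width: -0.0001
```

The force is 12.8 N with about 6.5 mm of travel, so it is at or near the stop. I'll push 1 mm more to be sure, then draw straight up and away to the front.

Call:
send_rows(
  series="0 0 0 0 1 0 0; 0 0 0 0 1 0 0; 0 0 0 0 -3 0 0; 0 0 0 0 -12 0 0; 0 0 0 0 -26 0 0; 0 0 0 0 -42 3 0; 0 0 0 -1 -58 15 0; 0 0 0 -3 -74 32 0; 0 0 0 -6 -88 52 0; 0 0 0 -8 -98 72 0; 0 0 0 -10 -104 86 0; 0 0 0 -10 -106 90 0; 0 0 0 -10 -106 90 0",
)

```text
clock: 5.05
position: [0.4562, 0.189, 0.2171]
tool_rot: [-1.572, -0.001, 1.204]
force: [1.2, 0.6, 0.1]
grip_width: 0.0001
```

Run:
```python
from h import *
s=monitor.observe();print(s['position'],s['force'],s['clock'])
im=cams.grab_frame('scene')[160:290,240:380]; cv2.imwrite('pics/s3.png',cv2.resize(im[:,:,::-1],None,fx=4,fy=4,interpolation=cv2.INTER_CUBIC))
```

```text
[0.45618269 0.18895957 0.21706474] [1.16625008 0.64002752 0.10781789] 5.05
```

View pics/s3.png

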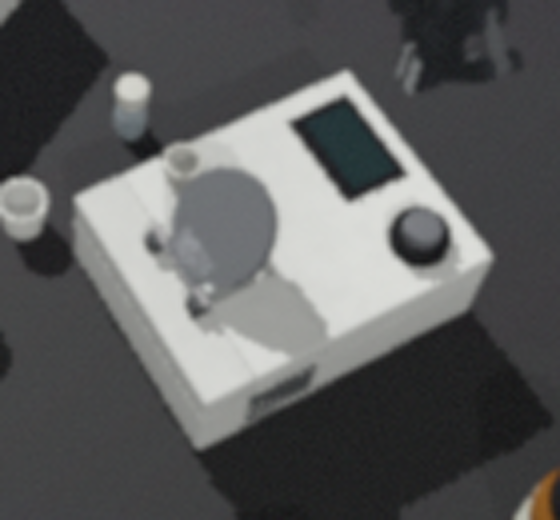

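The hatch is rising: its disc has tilted and its shadow has grown. I'll hold clear of it and watch.

Call:
send_rows(
  series="0 0 0 0 0 0 0;0 0 0 0 0 0 0;0 0 0 0 0 0 0;0 0 0 0 0 0 0;0 0 0 0 0 0 0;0 0 0 0 0 0 0;0 0 0 0 0 0 0;0 0 0 0 0 0 0;0 0 0 0 0 0 0;0 0 0 0 0 0 0;0 0 0 0 0 0 0;0 0 0 0 0 0 0;0 0 0 0 0 0 0;0 0 0 0 0 0 0;0 0 0 0 0 0 0;0 0 0 0 0 0 0;0 0 0 0 0 0 0;0 0 0 0 0 0 0",
)

```text
clock: 6.6
position: [0.4563, 0.1885, 0.2163]
tool_rot: [-1.571, 0.0, 1.203]
force: [-0.2, 0.3, -0.1]
grip_width: 0.0004
```

Run:
```python
from h import *
im=cams.grab_frame('scene')[160:290,240:380]; cv2.imwrite('pics/s4.png',cv2.resize(im[:,:,::-1],None,fx=4,fy=4,interpolation=cv2.INTER_CUBIC))
```

Call:
send_rows(
  series="0 0 0 0 0 0 0;0 0 0 0 0 0 0;0 0 0 0 0 0 0;0 0 0 0 0 0 0;0 0 0 0 0 0 0;0 0 0 0 0 0 0;0 0 0 0 0 0 0;0 0 0 0 0 0 0;0 0 0 0 0 0 0;0 0 0 0 0 0 0;0 0 0 0 0 0 0;0 0 0 0 0 0 0;0 0 0 0 0 0 0;0 0 0 0 0 0 0;0 0 0 0 0 0 0;0 0 0 0 0 0 0",
)

```text
clock: 7.98
position: [0.4563, 0.1885, 0.2163]
tool_rot: [-1.571, 0.0, 1.203]
force: [-0.0, 0.1, -0.3]
grip_width: -0.0001
```

Run:
```python
from h import *
np.set_printoptions(precision=4,suppress=True)
im=cams.grab_frame('scene')[160:290,240:380]; cv2.imwrite('pics/s5.png',cv2.resize(im[:,:,::-1],None,fx=4,fy=4,interpolation=cv2.INTER_CUBIC))
a=cv2.imread('pics/s4.png').astype(int);b=cv2.imread('pics/s5.png').astype(int)
print('diff hatch area',abs(a-b)[100:330,140:340].max(),abs(a-b)[100:330,140:340].mean())
x=np.array([np.cos(-.255),np.sin(-.255),0]); h=np.array([.568,.1592,0])+.040*x; h[2]=.102
e=h-.032*x+[0,0,.072]
print('expected free edge px in crop',(proj('scene',[e,h])-[240,160])*4)
im=cams.grab_frame('wrist'); cv2.imwrite('pics/w5.png',im[:,:,::-1])
s=monitor.observe(); Rm=R.from_euler('xyz',s['tool_rot']).as_matrix()
print(s['position'],s['clock'],s['force'],'to btn',(np.array([.474,.2355,.125])-s['position'])@Rm*1000)
```

```text
diff hatch area 6 0.6129202898550724
expected free edge px in crop [[236.3122 188.1187]
 [182.633  266.9955]]
[0.4563 0.1885 0.2163] 8.0833 [-0.299   0.0631  0.1419] to btn [50.2043 91.2909  0.3968]
```

View pics/s5.png

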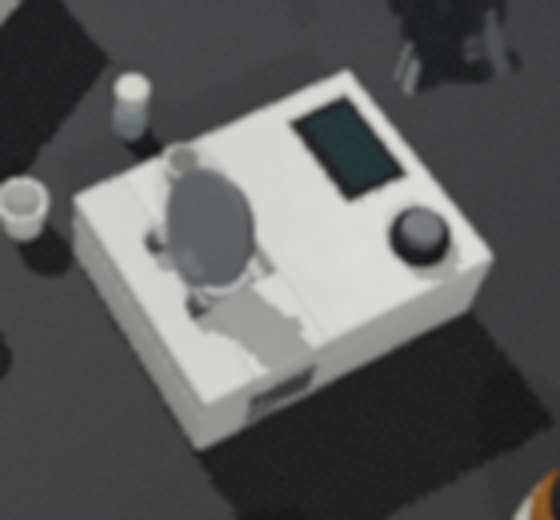

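View pics/w5.png

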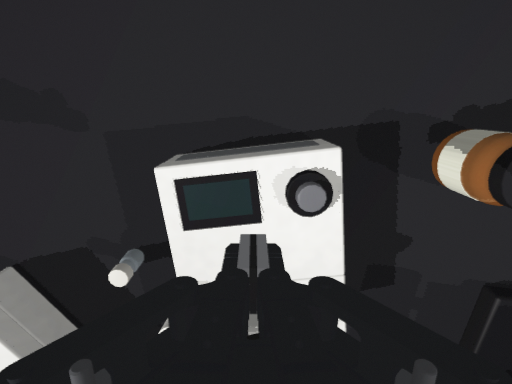

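At 6.6 s and 8.0 s the hatch looks the same. Its free edge is near (240,190) in the crop, against (236,188) predicted for fully open. Next is the button.

Call:
send_rows(
  series="0 0 0 6 0 0 0; 0 0 0 18 0 0 0; 0 0 0 32 0 0 0; 0 0 0 44 0 0 0; 0 0 0 50 4 0 0; 0 0 0 50 16 0 0; 0 0 0 50 32 0 0; 0 0 0 50 50 0 0; 0 0 0 50 66 0 0; 0 0 0 50 78 0 0; 0 0 0 50 85 0 0; 0 0 0 50 89 0 0; 0 0 0 50 89 0 0; 0 0 0 50 89 0 0",
)

```text
clock: 9.25
position: [0.4745, 0.2354, 0.1276]
tool_rot: [-1.571, -0.0, 1.203]
force: [-0.3, 0.5, -0.2]
grip_width: -0.0002
```

Run:
```python
from h import *
s=monitor.observe();print(s['position'],s['force'],s['clock'])
im=cams.grab_frame('wrist'); cv2.imwrite('pics/w6.png',im[:,:,::-1])
im=cams.grab_frame('scene')[160:290,240:380]; cv2.imwrite('pics/s6.png',cv2.resize(im[:,:,::-1],None,fx=4,fy=4,interpolation=cv2.INTER_CUBIC))
```

```text
[0.47449207 0.23539482 0.12757411] [-0.34616887  0.46130726 -0.24526119] 9.25
```

View pics/w6.png

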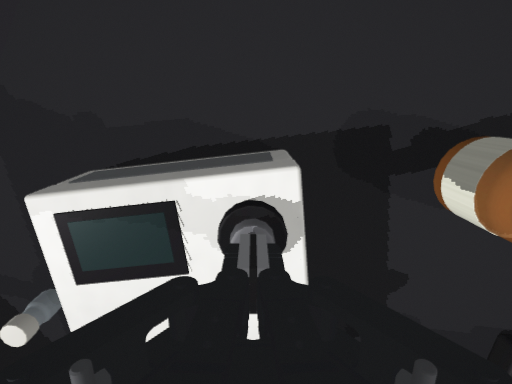

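View pics/s6.png

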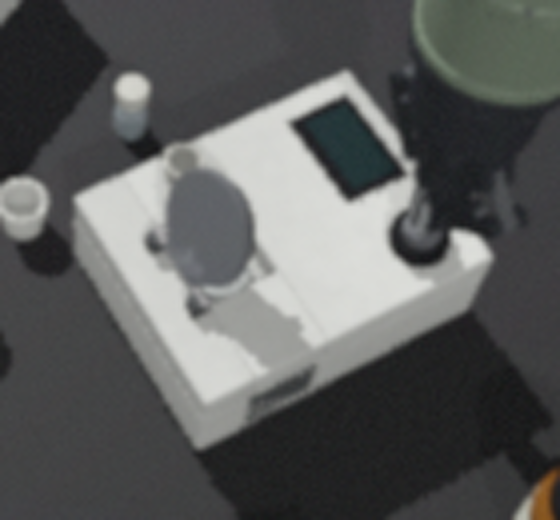

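The fingertips are centred over the button and the hatch is still open. I'll press down slowly.

Call:
send_rows(
  series="0 0 0 0 2 0 0; 0 0 0 0 4 0 0; 0 0 0 0 6 0 0; 0 0 0 0 8 0 0; 0 0 0 0 9 0 0; 0 0 0 0 10 0 0; 0 0 0 0 11 0 0; 0 0 0 0 12 0 0; 0 0 0 0 13 0 0; 0 0 0 0 13 0 0",
)

```text
clock: 10.18
position: [0.4747, 0.2354, 0.1163]
tool_rot: [-1.572, -0.001, 1.203]
force: [-11.9, -4.6, 48.7]
grip_width: -0.0002
```

The force is 48.7 N at TCP z 0.1163, which is firm contact and higher than planned. I'll look before doing more.

Run:
```python
from h import *
s=monitor.observe();print(s['position'],s['force'],s['moment'],s['clock'])
im=cams.grab_frame('wrist'); cv2.imwrite('pics/w7.png',cv2.resize(im[170:300,170:340,::-1],None,fx=4,fy=4,interpolation=cv2.INTER_CUBIC))
im=cams.grab_frame('scene')[180:250,310:380]; cv2.imwrite('pics/s7.png',cv2.resize(im[:,:,::-1],None,fx=8,fy=8,interpolation=cv2.INTER_CUBIC))
s=monitor.observe();print(s['position'],s['force'])
```

```text
[0.4747131  0.23543252 0.11629848] [-11.85892813  -4.58874034  48.73347566] [-1.14638383  2.52955357 -0.01782555] 10.1833
[0.47466762 0.23540716 0.11629541] [-10.81481637  -5.26551794  47.41548538]
```

View pics/w7.png

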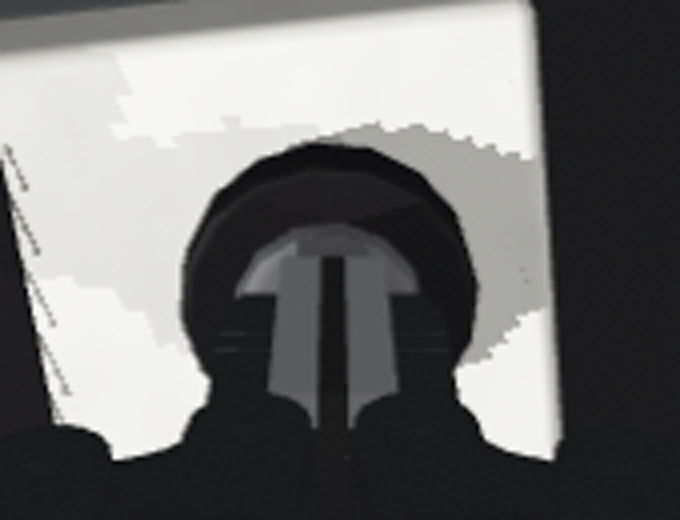

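View pics/s7.png

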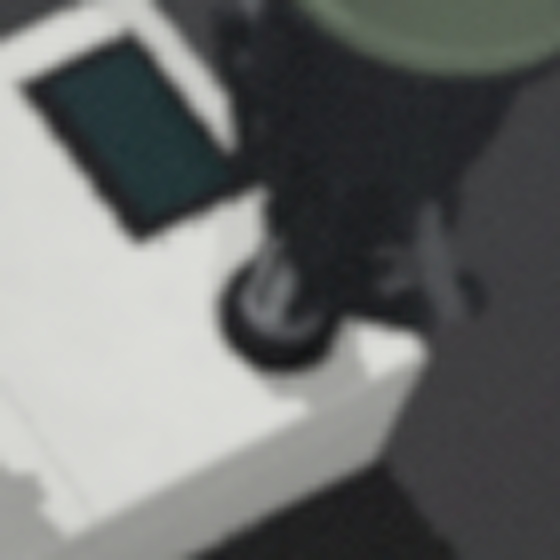

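Run:
```python
from h import *
x=np.array([np.cos(-.255),np.sin(-.255)])
c=cams.get_calibration('wrist'); print(c['origin'])
im=cv2.imread('pics/w7.png')
a=np.linspace(0,2*np.pi,120)
def draw(cx,r,z,col):
    P=np.c_[cx[0]+r*np.cos(a),cx[1]+r*np.sin(a),np.full(120,z)]
    q=(proj('wrist',P)-[170,170]+.5)*4; cv2.polylines(im,[q.astype(np.int32)],True,col,1)
b=np.array([.4735,.2365])
draw(b,.021,.102,(0,255,255)); draw(b,.021,.090,(0,128,255)); draw(b,.013,.108,(0,0,255)); draw(b,.013,.102,(0,255,0))
cv2.imwrite('pics/w7o.png',im)
# also earlier frame w6 crop for reference
j=cv2.imread('pics/w6.png')[170:300,170:340]; cv2.imwrite('pics/w6z.png',cv2.resize(j,None,fx=4,fy=4,interpolation=cv2.INTER_CUBIC))
```

```text
[0.40592029 0.26164152 0.24613493]
```

View pics/w7o.png

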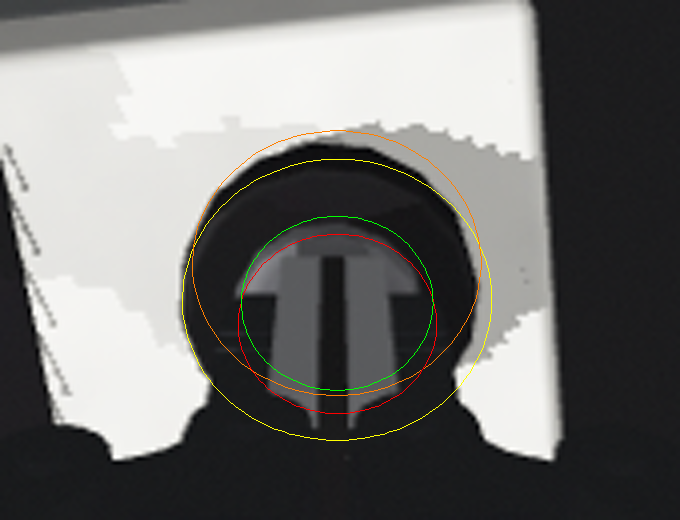

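View pics/w6z.png

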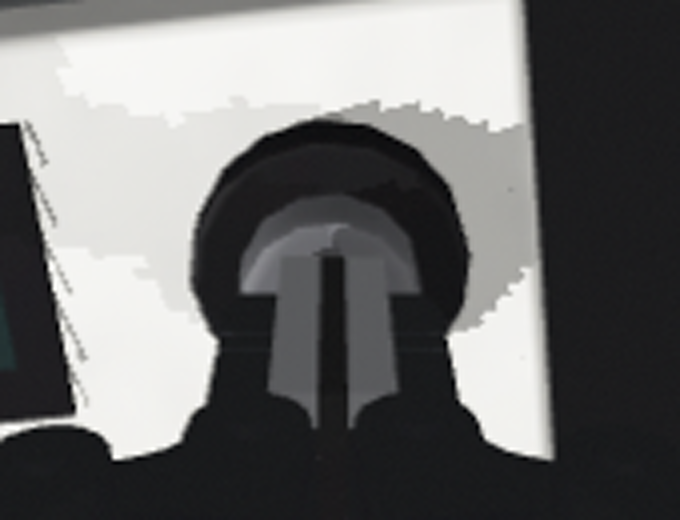

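Run:
```python
from h import *
j=cv2.imread('pics/w6.png')[205:255,215:295]; A=cv2.resize(j,None,fx=8,fy=8,interpolation=cv2.INTER_NEAREST)
w=cv2.imread('pics/w7.png'); w=w[(205-170)*4:(255-170)*4,(215-170)*4:(295-170)*4]; B=cv2.resize(w,None,fx=2,fy=2)
o=np.hstack([A[:, :400*1+240][:, :640],B[:, :640]])
o=np.clip(o.astype(float)*1.6,0,255).astype(np.uint8)
cv2.imwrite('pics/cmp.png',cv2.resize(o,(800,int(o.shape[0]*800/o.shape[1]))))
cv2.imwrite('pics/cA.png',np.clip(A*1.6,0,255).astype(np.uint8)); cv2.imwrite('pics/cB.png',np.clip(B*1.6,0,255).astype(np.uint8))
```

```text
(no output)
```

View pics/cA.png

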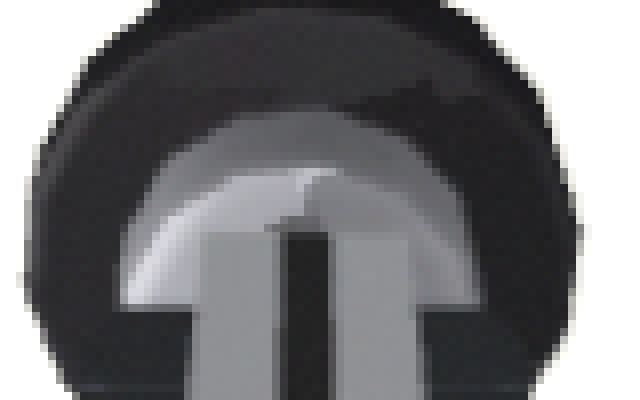

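View pics/cB.png

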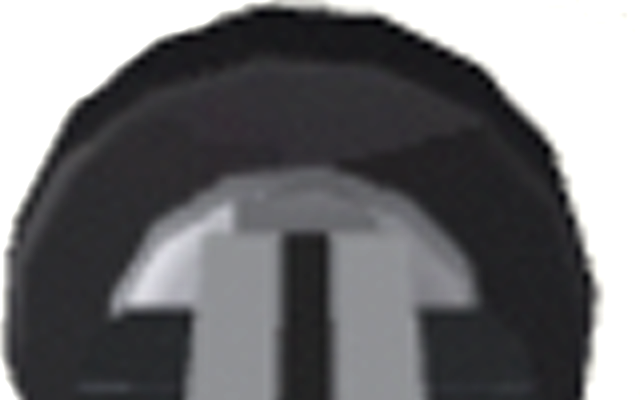

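The images don't settle how far the button has gone down. I'll ease up in 1–2 mm steps and read where the force disappears. That gives the real travel.

Call:
send_rows(
  series="0 0 0 0 -1 0 0; 0 0 0 0 -2 0 0; 0 0 0 0 -2 0 0; 0 0 0 0 -2 0 0",
)

```text
clock: 10.62
position: [0.4745, 0.2353, 0.1169]
tool_rot: [-1.571, -0.001, 1.203]
force: [-2.4, -0.3, 15.5]
grip_width: 0.0
```

Call:
send_rows(
  series="0 0 0 0 -1 0 0; 0 0 0 0 -1 0 0; 0 0 0 0 -1 0 0",
)

```text
clock: 10.87
position: [0.4745, 0.2353, 0.1175]
tool_rot: [-1.571, -0.0, 1.203]
force: [1.0, 0.7, 5.0]
grip_width: 0.0001
```

Call:
send_rows(
  series="0 0 0 0 -1 0 0; 0 0 0 0 -1 0 0; 0 0 0 0 -1 0 0",
)

```text
clock: 11.12
position: [0.4745, 0.2353, 0.1184]
tool_rot: [-1.571, -0.0, 1.203]
force: [2.1, 0.7, 3.7]
grip_width: 0.0002
```

Call:
send_rows(
  series="0 0 0 0 -1 0 0; 0 0 0 0 -1 0 0; 0 0 0 0 -1 0 0",
)

```text
clock: 11.37
position: [0.4744, 0.2353, 0.1194]
tool_rot: [-1.571, -0.0, 1.203]
force: [2.1, 0.9, 3.9]
grip_width: 0.0002
```

Call:
send_rows(
  series="0 0 0 0 -1 0 0; 0 0 0 0 -1 0 0; 0 0 0 0 -1 0 0",
)

```text
clock: 11.62
position: [0.4742, 0.2351, 0.1203]
tool_rot: [-1.571, 0.0, 1.203]
force: [1.9, 1.4, 2.9]
grip_width: 0.0001
```

The force is about 5 N at 0.1175 and falls by about 0.6 N/mm, which matches the button's spring. There is still contact at 0.1203, so the stop was reached near 0.117. I'll keep releasing.

Call:
send_rows(
  series="0 0 0 0 -1 0 0; 0 0 0 0 -2 0 0; 0 0 0 0 -2 0 0",
)

```text
clock: 11.87
position: [0.4741, 0.2351, 0.1224]
tool_rot: [-1.571, 0.0, 1.203]
force: [-0.3, 1.2, 0.7]
grip_width: 0.0003
```

Call:
send_rows(
  series="0 0 0 0 -1 0 0; 0 0 0 0 -1 0 0; 0 0 0 0 -1 0 0",
)

```text
clock: 12.12
position: [0.474, 0.235, 0.1232]
tool_rot: [-1.57, 0.001, 1.203]
force: [-0.6, 0.0, -0.8]
grip_width: -0.0002
```

Call:
send_rows(
  series="0 0 0 0 -1 0 0; 0 0 0 0 -2 0 0; 0 0 0 0 -2 0 0",
)

```text
clock: 12.37
position: [0.4743, 0.2351, 0.1254]
tool_rot: [-1.571, 0.0, 1.203]
force: [-0.0, 0.4, 0.1]
grip_width: -0.0
```

Contact ended at about 0.1225–0.123 and the stop was at about 0.117, so the travel was about 6 mm and the button was fully pressed and released. I'll back off and do a final check.

Call:
send_rows(
  series="0 0 0 0 -6 0 0; 0 0 0 0 -18 0 0; 0 0 0 0 -34 0 0; 0 0 0 0 -52 4 0; 0 0 0 0 -70 14 0; 0 0 0 0 -86 30 0; 0 0 0 0 -96 44 0; 0 0 0 0 -100 54 0; 0 0 0 0 -100 60 0; 0 0 0 0 -100 60 0; 0 0 0 0 -100 60 0; 0 0 0 0 -100 60 0; 0 0 0 0 -100 60 0",
)

```text
clock: 13.45
position: [0.4187, 0.2563, 0.2247]
tool_rot: [-1.571, 0.001, 1.202]
force: [-0.4, -0.5, 0.1]
grip_width: -0.0002
```

Run:
```python
from h import *
s=monitor.observe();print(s['position'],s['force'],s['clock'],abs(s['qd']).max())
im=cams.grab_frame('scene'); cv2.imwrite('pics/s8.png',cv2.resize(im[90:290,140:420,::-1],None,fx=2.8,fy=2.8,interpolation=cv2.INTER_CUBIC))
im2=im[160:290,240:380]; b=cv2.resize(im2[:,:,::-1],None,fx=4,fy=4,interpolation=cv2.INTER_CUBIC).astype(int)
a=cv2.imread('pics/s5.png').astype(int); d=abs(a-b)
print('hatch diff',d[100:330,140:340].max(),'button diff',d[195:275,385:455].max())
```

```text
[0.41869075 0.25628869 0.22473369] [-0.41442241 -0.54814308  0.05156521] 13.45 0.0019082799827274907
hatch diff 7 button diff 10
```

View pics/s8.png

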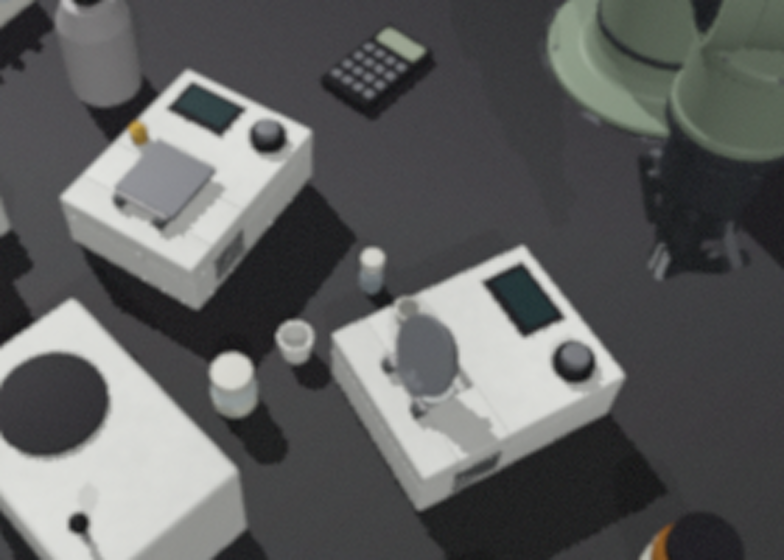

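The hatch is open near (427,355), the button is back up near (575,360), the square unit and loose items are untouched, and the arm is clear. I'm handing in now.

```bash
python3 -c "
from workcell import bot
print(bot.job_done())"
```

```text
the job is handed in; nothing more can be done
None
```

The round hatch is open and its unit's button has been pressed fully down and released. I handed the job in at about 13.5 s of the 42 s allowed.

- **Hatch:** I pressed its front edge once with the shut fingertips. The last force reading was about 13 N, and I then pushed about 1 mm further without reading the force. I drew back up and to the front, and the hatch popped open by itself. Camera pictures at 6.6 s and 8.0 s, with nothing touching it, were the same within image noise. The free edge was where it should be when fully open.
- **Button:** The stop was at about TCP z 0.117 m with about 5 N. The force faded by about 0.6 N/mm as I let go, and contact ended at about 0.123 m. That is about 6 mm of travel, so it was fully down and then released.
- **Last picture:** The hatch is still open, and the button area looks as it did before pressing. The square unit and the loose items in view look undisturbed, and the arm is clear with no contact force.

**What disagreed:**
- **Force:** The button press briefly reached about 49 N at the fingertips against its stop, more than intended. The 40 N limit is for the arm and gripper body, and I took this to be fingertip contact only.
- **Tip length:** On the button the shut fingertips seemed to stand about 14–15 mm ahead of the TCP rather than 11 mm. The hatch readings fitted 11 mm better, and I did not resolve the difference.

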